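# Turn the cut cake to the customers and cover it

## Task

Turn the revolving cake stand by pushing on the rim of its plate until the cut in the cake, where a slice is missing, faces the customers straight across the counter from the robot, and let go of it; then cover the cake with the glass dome, set down gently and fully home in the plate's recess, the cut still facing the customers. Push the stand with no more than 15 N, do not touch the cake, and leave the other things where they are.

Things in the scene. Friction and masses are not known exactly. Their poses are not given: they have to be found in the camera images.
- stand: White foot and pedestal of the revolving cake stand, 176 mm across at the foot, 85 mm high under the plate, fixed on the counter. Origin: centre of the underside, on the spindle axis. Axes as the world's: the customers are on its +x side, straight away from the robot.
- plate: Round white porcelain plate, 280 mm across, on the stand; turns endlessly, needs about 3.5 N along the rim, stops when let go. Origin on the spindle axis at its underside; above it: smooth upright edge from 4 to 15 mm, recess floor (222 mm wide) at 15, margin's top at 21. It runs out of true: turning, its edge goes in and out by up to 3 mm and up and down by up to 2 mm.
- cake: Chocolate layer cake, 160 mm across, 64 mm high (80 mm with the berries), 0.8 kg, standing loose in the middle of the plate and turning with it; one slice of eight (45 degrees) is missing. Origin: centre of its underside, z up; +x points out through the middle of the cut.
- cut (a point): Point at the height of the top of the plate's margin, 120 mm out from the middle of the cake, straight out from the middle of the cut in the cake.
- dome: Clear glass dome, 210 mm across, 115 mm high without its knob, wall 4 mm, about 0.6 kg, standing on the counter. Origin: centre of its open underside. Its foot fits the plate's recess (222 mm wide, 6 mm deep) with 5 mm to spare all round.
- dome_knob (a point): Where to grip the dome's steel knob, an upright round post 28 mm across; the point is on its axis, 23 mm above the dome's top and 15 mm below the knob's top, 138 mm above the dome's origin.
- plates: Bystander: stack of four white dessert plates, 150 mm across, 30 mm high. Origin: centre of the underside.
- tart: Bystander: small fruit tart, 84 mm across, 32 mm high. Origin: centre of the underside.
- server: Bystander: cake server lying flat on the counter, 260 mm long, under 25 mm high. Origin: middle of the underside; its length lies along its x axis.
There are look-alikes about, which are no part of the job. What is meant by the dome is not purple, and is the smaller of those in its own colour.

How it is judged:
By the outcome, as a careful person would: the job done as asked, in the order asked, and still so for the second after the job is handed in, with the robot touching nothing.
It also fails if it takes over 72 s, if anything falls off the work surface, if the arm or the gripper's body presses on something with over 40 N, if the wrist force passes 120 N, or if a joint passes its speed limit or range.

## Robot

A 6-joint arm with a two-finger parallel gripper is mounted at the origin on the work surface. World frame = base frame: x ahead of the robot, y to its left, z up, the work surface at z = 0. Lengths are in m, angles in degrees, forces in N, time in s.
With the tool pointing down it reaches from about 0.25 to 0.725 m from the base axis. Payload 9.7 kg.
Tool frame: the origin (TCP) lies midway between the tips of the shut fingers; the grasp point (between the pads) lies 19 mm behind it; z points along the fingers, y is the line along which they close (so a half turn about z gives the same grasp; the last joint's range is limited). The gripper opens to 85 mm and grips with 20 to 120 N. Pads are 22 mm wide; open, the fingers measure 114 mm over their backs; the gripper's body (76 mm by 85 mm) begins 54 mm behind the grasp point. The pads swing forward as they close: fully open they stand 13 mm farther back than shut.
Start: joints at [-63.827, 4.979, 10.078, 95.1, 0, 90], TCP at [0.243, -0.494, 0.231] pointing down, gripper open.
Joint ranges: [-179.16, 179.16], [-48.56, 103.87], [-65.8, 70.77], [-126.05, 130.52], [-82.76, 87.17], [-180, 180]. Speed limits (degrees/s): [127.2, 127.2, 147.25, 180, 180, 180].

## Interface

Orientations are given as [roll, pitch, yaw] about the fixed x, y, z axes, in that order (R = Rz(yaw) Ry(pitch) Rx(roll)).
In Python, from workcell import * gives the robot as it stands.
- The arm moves only by the tool servo_tool, never from a script. Its argument "moves" is a list of rows, each a list of 4 numbers: the shift along the world's x, y, z in cm, then the turn about the world's z in rad. A call has 1 to 20 rows; each row is the pose to reach, as a shift and turn from the pose commanded when the call began; what a row does not reach only later rows make up. A row lasts 1/12 s, in which the tool goes at most 41.7 mm and 7.16 degrees, less where a joint would pass 70% of its speed; a pose out of reach is approached as far as the arm can. A call with a gripper value outside its range is refused whole. "claw" is the closure, from 0 (fully open) to 1 (shut), set as the call begins (left out, the last holds). The fingers move at their own pace and stop on an object; "force" is the grip in N (left out, the last holds). Time passes only in rows, so rows that repeat a pose let the fingers close. It gives the time, the measured TCP pose, the force, the opening and the grip force at its end, in the units of the state.
- get_obs(): the state, without advancing time (a new reading comes with each control period).
- camera(name): name is "scene" or "top" or "wrist"; returns the picture (480x640x3 uint8, red, green, blue); there is no depth.
- get_calibration(name): a dict with "fx", "fy", "cx", "cy" (pixels), "k1" (the pictures are not rectified: a ray, as slopes to the right and down, at radius r is drawn at 1 + k1 r^2 times it, then the intrinsics apply), "rvec" (rotation vector, rad) and "tvec" (3), from world to camera coordinates, as OpenCV has them; the wrist camera has in their place "tool_from_camera" (4x4, takes a point from camera to tool coordinates, whose origin is the TCP and whose axes are the flange's). Camera axes: x right, y down, z forward; pixel columns grow to the right and rows downward; lengths in m; the calibration is good to about 2 mm. A picture is of the moment at which its call begins: read the wrist's pose just before it. get_calibration takes no time and is no camera call.
- job_done(): hands the job in; it is judged then, once.
The state is a dict: "time": time; "q": joint angles; "qd": joint speeds; "joint_efforts": joint torques, N m; "ee_pos": TCP position; "tcp_rot": TCP orientation; "wrist_force": force on the tool from outside, world axes, zero at the start; "torque": the same for the moment, N m; "opening": finger opening in m; "grasp_force": force on a finger pad.
Only numpy, scipy, OpenCV 4.12 (cv2) and the standard library are available. Lean on these libraries where they do the work, as an engineer would, in place of code of your own. Each camera call takes 0.05 s, during which the arm holds its last target. There are 200 camera calls.

## Working session

There is one attempt and no reset: what is moved stays moved. The work goes in short steps, Python scripts to look and compute and a tool call to move; the robot and the scene stay as the last step left them, time stands still between calls to the robot, and variables do not carry over. Pictures are saved under pics/ and viewed, at most 10 in all, crops included, and the job is handed in when it is done.

Besides the shell and the picture viewer there is one more tool, called after "Request:" in YAML: its name, and indented under it one key for each argument. servo_tool: Moves the arm, as the interface text tells. Its arguments: {"type":"object","properties":{"moves":{"type":"array","items":{"type":"array","items":{"type":"number"}}},"claw":{"type":"number"},"force":{"type":"number"}},"required":["moves"]}

```bash
ls; mkdir -p pics; python3 - <<'E'
from workcell import *
import cv2,numpy as np
o=get_obs();print(o)
for n in("scene","top","wrist"):
    im=camera(n);cv2.imwrite(f"pics/{n}0.png",im[:,:,::-1]);print(n,get_calibration(n))
E
```

```text
pics
{'time': 0.0, 'q': array([-6.38281269e+01,  5.01166888e+00,  1.00327748e+01,  9.50990916e+01,
        4.03192608e-04,  8.99990526e+01]), 'qd': array([-4.73959580e-02,  1.03084561e-04, -6.89239238e-02, -5.09672215e-03,
        1.24210691e-01,  9.88077216e-02]), 'joint_efforts': array([ 1.61898765e-04, -5.20390749e+01,  4.64801109e+01,  1.63726998e-02,
        3.73672208e-05,  3.55830139e-05]), 'ee_pos': array([ 0.2424839 , -0.49339909,  0.23056257]), 'tcp_rot': array([-1.79922014e+02, -4.04481789e-04,  2.61728200e+01]), 'wrist_force': array([ 0.2587469 ,  0.05121212, -0.12810073]), 'torque': array([-0.01726455,  0.00909796,  0.0218016 ]), 'grasp_force': 0.0, 'opening': 0.08494612694324377}
scene {'fx': 488.813200855088, 'fy': 488.813200855088, 'cx': 314.117123061661, 'cy': 240.57282575615827, 'k1': -0.07380021838457188, 'rvec': array([ 2.30466079, -0.0574612 , -0.0055828 ]), 'tvec': array([-0.42851285,  0.02948222,  1.54436828])}
top {'fx': 618.7131778514713, 'fy': 618.7131778514713, 'cx': 321.5050292765761, 'cy': 239.0097846436718, 'k1': -0.033982107405588144, 'rvec': array([ 2.11911148, -2.13183969,  0.20903596]), 'tvec': array([-0.08722994,  0.44522419,  1.54314588])}
wrist {'fx': 338.1446293613971, 'fy': 338.1446293613971, 'cx': 318.3578026320603, 'cy': 237.6799752495551, 'k1': -0.05067520347809362, 'tool_from_camera': array([[ 6.87396512e-04, -9.55327192e-01, -2.95549461e-01,
         7.53878819e-02],
       [ 9.99999726e-01,  5.75822507e-04,  4.64549739e-04,
         1.99740727e-04],
       [-2.73612966e-04, -2.95549699e-01,  9.55327326e-01,
        -1.43032594e-01],
       [ 0.00000000e+00,  0.00000000e+00,  0.00000000e+00,
         1.00000000e+00]])}
```

View pics/scene0.png

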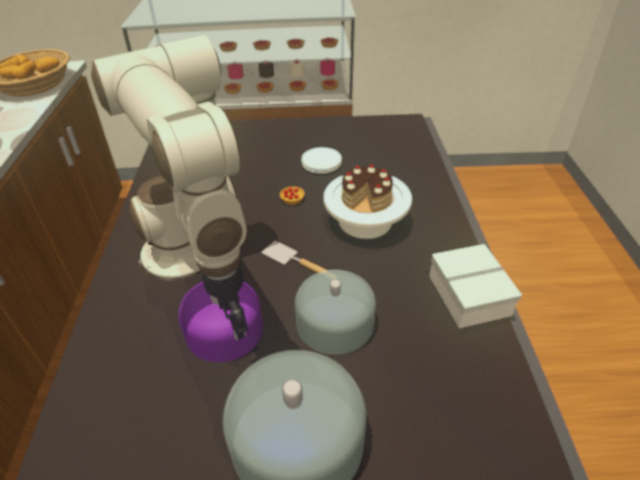

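View pics/top0.png

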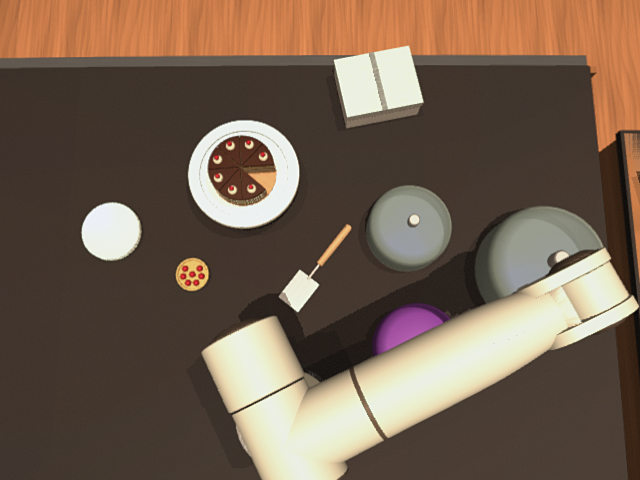

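The scene view shows the cake stand at about (367,205), the dome at (336,310) with its knob at (335,286), the bigger dome at (293,430) and the purple bowl at (222,320). In the top view the plate is at (244,174) with the cut pointing right and slightly down. The dome's knob is at (414,220), the server at (315,270) and the tart at (193,274).

```bash
cat > h.py <<'E'
import numpy as np, cv2
from scipy.spatial.transform import Rotation as Ro
from scipy.optimize import least_squares
from workcell import *
def pose(n,o=None):
    c=get_calibration(n)
    if n=="wrist":
        T=c["tool_from_camera"];Rt=Ro.from_euler('xyz',o["tcp_rot"],degrees=True).as_matrix()
        return c,Rt@T[:3,:3],o["ee_pos"]+Rt@T[:3,3]
    R=cv2.Rodrigues(c["rvec"])[0];return c,R.T,-R.T@c["tvec"]
def rays(n,px,o=None):
    c,R,C=pose(n,o);K=np.array([[c["fx"],0,c["cx"]],[0,c["fy"],c["cy"]],[0,0,1]])
    u=cv2.undistortPoints(np.float64(px).reshape(-1,1,2),K,np.array([c["k1"],0,0,0])).reshape(-1,2)
    # model: drawn = ray*(1+k1 r^2) = OpenCV radial
    d=np.c_[u,np.ones(len(u))]@R.T
    return C,d
def onz(n,px,z,o=None):
    C,d=rays(n,px,o);return C+d*((z-C[2])/d[:,2])[:,None]
def tri(*v):  # v: (C,d) pairs -> point, misses
    A=0;b=0
    for C,d in v:
        d=d/np.linalg.norm(d);P=np.eye(3)-np.outer(d,d);A=A+P;b=b+P@C
    X=np.linalg.solve(A,b)
    return X,[np.linalg.norm(np.cross(X-C,d/np.linalg.norm(d))) for C,d in v]
def circ(P):
    f=lambda p:np.hypot(P[:,0]-p[0],P[:,1]-p[1])-p[2]
    r=least_squares(f,[*P.mean(0)[:2],.1],loss='soft_l1',f_scale=.001);return r.x,np.std(f(r.x))
def blob(mask,near):
    cs,_=cv2.findContours(mask.astype(np.uint8),cv2.RETR_EXTERNAL,cv2.CHAIN_APPROX_NONE)
    cs=[c for c in cs if cv2.contourArea(c)>15]
    return min(cs,key=lambda c:abs(cv2.pointPolygonTest(c,near,True)) if cv2.pointPolygonTest(c,near,True)<0 else 0)
def hsv(im): return cv2.cvtColor(im,cv2.COLOR_RGB2HSV).astype(int)
E
cat > m.py <<'E'
from h import *
im={n:cv2.imread(f"pics/{n}0.png")[:,:,::-1].copy() for n in("top","scene")}
H={n:hsv(i) for n,i in im.items()}
# plate in both views
for n,near in(("top",(200,174)),("scene",(335,215))):
    m=(H[n][...,1]<60)&(H[n][...,2]>150)
    c=blob(m,near);h=cv2.convexHull(c)[:,0,:]
    print(n,"plate bbox",cv2.boundingRect(c))
    if n=="top":
        for z in(.095,.106): print(z,circ(onz(n,c[:,0,:],z)))
# knobs
ctr={}
for n,near in(("top",(414,220)),("scene",(335,286))):
    m=(H[n][...,2]>165)&(H[n][...,1]<45)
    x,y=map(int,near);s=np.zeros_like(m);s[y-16:y+16,x-14:x+14]=1
    c=blob(m&s,near);print(n,"knob",cv2.boundingRect(c),cv2.contourArea(c));b=cv2.moments(c);ctr[n]=(b["m10"]/b["m00"],b["m01"]/b["m00"])
print(ctr,tri(*[(lambda a:(a[0],a[1][0]))(rays(n,[ctr[n]])) for n in ctr]))
print("knob top plane .153",onz("top",[ctr["top"]],.153))
# dome outline top: greenish-gray vs dark counter
m=(H["top"][...,2]>75)&(H["top"][...,0]>50);c=blob(m,(400,240))
print("dome bbox",cv2.boundingRect(c));print([circ(onz("top",c[:,0,:],z)) for z in(0,.1)])
for nm,p in dict(plates=(111,231),tart=(193,274),serv0=(283,297),serv1=(350,227),box=(345,125)).items(): print(nm,onz("top",[p],.02)[0].round(3))
crop=im["top"][110:240,180:310,::-1];a=cv2.resize(crop,None,fx=4.5,fy=4.5,interpolation=cv2.INTER_CUBIC)
cv2.imwrite("pics/crop0.png",a)
E
python3 m.py
```

```text
top plate bbox (188, 120, 111, 108)
0.095 (array([0.60731522, 0.10737333, 0.13970867]), np.float64(0.0008064961400620325))
0.106 (array([0.60394964, 0.10602019, 0.13868749]), np.float64(0.0008005977722334818))
scene plate bbox (324, 176, 88, 61)
top knob (410, 214, 9, 10) 56.0
scene knob (323, 271, 17, 17) 123.5
{'top': (414.20535714285717, 218.72619047619045), 'scene': (332.6626180836707, 278.97300944669365)} (array([ 0.46779625, -0.31017167,  0.1644908 ]), [np.float64(0.0015369293752416264), np.float64(0.0015369293752415792)])
knob top plane .153 [[ 0.47193732 -0.31186719  0.153     ]]
dome bbox (383, 222, 49, 36)
[(array([ 0.44594225, -0.31655591,  0.04934648]), np.float64(0.007522882059220164)), (array([ 0.42726082, -0.30161463,  0.04627318]), np.float64(0.007051570496548628))]
plates [0.473 0.459 0.02 ]
tart [0.359 0.241 0.02 ]
serv0 [0.299 0.009 0.02 ]
serv1 [ 0.481 -0.165  0.02 ]
box [ 0.762 -0.156  0.02 ]
```

View pics/crop0.png

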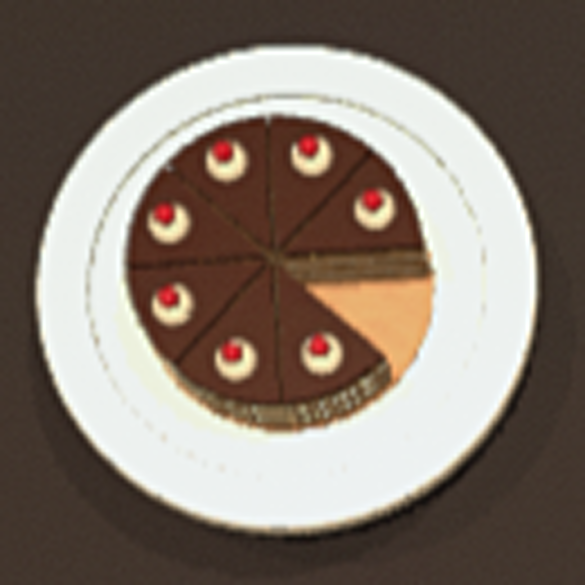

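The crop shows the plate's edge and, at about (270,255), the middle of the cake. The cut opens right and down. Seven berries are left on top, so the gap between them should give the cut's angle.

```bash
cat > cut.py <<'E'
from h import *
import itertools
def berries(img,n="top",o=None,near=None,rad=60,z=.176):
    h=hsv(img);m=((h[...,0]<6)|(h[...,0]>172))&(h[...,1]>170)&(h[...,2]>120)
    k,l,s,c=cv2.connectedComponentsWithStats(m.astype(np.uint8))
    P=[c[i] for i in range(1,k) if s[i,4]>=4 and np.hypot(*(c[i]-near))<rad]
    return np.array(P),(onz(n,P,z,o) if len(P) else None)
def cutangle(W):
    p,res=circ(W)
    a=np.degrees(np.arctan2(W[:,1]-p[1],W[:,0]-p[0]))
    # offsets modulo 45
    b=np.degrees(np.angle(np.mean(np.exp(1j*np.radians(a*8)))))/8
    k=set(np.round((a-b)/45).astype(int)%8);miss=set(range(8))-k
    return p,[ (b+45*i+180)%360-180 for i in miss],(a-b+22.5)%45-22.5
if __name__=="__main__":
    im=cv2.imread("pics/top0.png")[:,:,::-1].copy()
    P,W=berries(im,near=np.array([240,170]));print(len(P),cutangle(W))
    im=cv2.imread("pics/scene0.png")[:,:,::-1].copy()
    P2,W2=berries(im,"scene",near=np.array([367,190]));print(len(P2),W2 is not None and cutangle(W2))
E
python3 cut.py
```

```text
7 (array([0.60233261, 0.10659981, 0.0607414 ]), [np.float64(-108.72526922616748)], array([ 0.01683826,  0.55804142,  0.38755498, -0.8408258 , -0.03339372,
        0.16789828, -0.25733012]))
3 (array([0.60339112, 0.11197474, 0.06014399]), [np.float64(26.162459035948984), np.float64(71.16245903594898), np.float64(116.16245903594898), np.float64(-153.83754096405102), np.float64(-108.83754096405102)], array([ 1.03697734, -0.1229435 , -0.91289043]))
```

The cut faces −109°, so the plate has to turn about +109°. I'll go to the near-left of the rim with the fingers shut.

Request:
servo_tool:
  moves:
    - [0,0,5,0]
    - [0,0,5,0]
    - [5,15,5,-0.3]
    - [23,73,5,-1.225]
    - [23,73,5,-1.225]
    - [23,73,5,-1.225]
    - [23,73,5,-1.225]
    - [23,73,5,-1.225]
    - [23,73,5,-1.225]
    - [23,73,5,-1.225]
    - [23,73,5,-1.225]
    - [23,73,5,-1.225]
    - [23,73,5,-1.225]
    - [23,73,5,-1.225]
    - [23,73,5,-1.225]
    - [23,73,5,-1.225]
    - [23,73,5,-1.225]
    - [23,73,5,-1.225]
    - [23,73,5,-1.225]
    - [23,73,5,-1.225]
  claw: 1
  force: 20

```text
time: 1.82
ee_pos: [0.2132, -0.1813, 0.2816]
tcp_rot: [-178.2, 0.0, -42.1]
wrist_force: [-0.4, -0.0, -0.7]
opening: 0.0001
grasp_force: 0.0
```

Request:
servo_tool:
  moves:
    - [10,4,0,0]
    - [10,4,0,0]
    - [10,4,0,0]
    - [25.9,41.6,0,-0.03]
    - [25.9,41.6,0,-0.03]
    - [25.9,41.6,0,-0.03]
    - [25.9,41.6,0,-0.03]
    - [25.9,41.6,0,-0.03]
    - [25.9,41.6,0,-0.03]
    - [25.9,41.6,0,-0.03]
    - [25.9,41.6,0,-0.03]
    - [25.9,41.6,0,-0.03]
    - [25.9,41.6,0,-0.03]
    - [25.9,41.6,0,-0.03]
    - [25.9,41.6,0,-0.03]
    - [25.9,41.6,0,-0.03]

```text
time: 3.15
ee_pos: [0.1832, -0.1433, 0.2817]
tcp_rot: [-176.4, 0.1, -42.3]
wrist_force: [0.4, 0.7, 0.3]
opening: 0.0001
grasp_force: 0.0
```

```bash
python3 -c "
from workcell import *
o=get_obs();print(o['q'],o['qd'],o['ee_pos'],o['tcp_rot'])"
```

```text
[-42.37314784 -35.51933879 -15.86483993 109.71302391   3.55005088
 179.94201874] [-0.28578802 -6.06313651 -2.88660308  3.02691295 -0.02535959 -0.07375063] [ 0.18323292 -0.14326984  0.2816685 ] [-1.76449892e+02  5.49348015e-02 -4.23152778e+01]
```

Joint 6 is at its limit, because yaw = q1 + 180 − q6. I'll use the half-turned tool pose, yaw ≈ +136° at the start of the push.

Request:
servo_tool:
  moves:
    - [3,0,0,0.12]
    - [6,2,0,0.24]
    - [9,3,0,0.36]
    - [12,4,0,0.48]
    - [14,6,0,0.6]
    - [15,8,0,0.72]
    - [16,10,0,0.84]
    - [17,12,0,0.96]
    - [18,14,0,1.08]
    - [19,17,0,1.2]
    - [20,20,0,1.32]
    - [21,23,0,1.44]
    - [22,26,0,1.56]
    - [22,26,0,1.56]
    - [22,26,0,1.56]

```text
time: 4.4
ee_pos: [0.4035, 0.1177, 0.281]
tcp_rot: [-176.4, 0.1, 47.2]
wrist_force: [-0.0, -0.1, 0.3]
opening: -0.0001
grasp_force: 0.0
```

Request:
servo_tool:
  moves:
    - [1,2,0,0.12]
    - [2,4,0,0.24]
    - [3,6,0,0.36]
    - [4,8,0,0.48]
    - [5,10,0,0.6]
    - [6,11,0,0.72]
    - [6.8,11.7,0,0.84]
    - [6.8,11.7,-2,0.96]
    - [6.8,11.7,-5,1.08]
    - [6.8,11.7,-8,1.2]
    - [6.8,11.7,-11,1.32]
    - [6.8,11.7,-14,1.44]
    - [6.8,11.7,-17,1.55]
    - [6.8,11.7,-19.6,1.55]
    - [6.8,11.7,-19.6,1.55]
    - [6.8,11.7,-19.6,1.55]

```text
time: 5.73
ee_pos: [0.4709, 0.2322, 0.0854]
tcp_rot: [-176.3, 0.0, 135.7]
wrist_force: [0.3, -0.2, 0.7]
opening: 0.0002
grasp_force: 0.0
```

Request:
servo_tool:
  moves:
    - [1.1,-1.02,0,0]
    - [1.9,-1.77,0,0]
    - [2.05,-1.91,0,0]
    - [2.09,-1.94,0,0]
    - [2.12,-1.98,0,0]
    - [2.16,-2.01,0,0]
    - [2.2,-2.04,0,0]
    - [2.23,-2.08,0,0]
    - [2.23,-2.08,0,0]

```text
time: 6.48
ee_pos: [0.4937, 0.2128, 0.0857]
tcp_rot: [-176.4, 0.0, 135.9]
wrist_force: [-0.6, 0.6, 0.2]
opening: 0.0002
grasp_force: 0.0
```

Request:
servo_tool:
  moves:
    - [0.07,-0.07,0,0]
    - [0.11,-0.1,0,0]
    - [0.15,-0.14,0,0]
    - [0.18,-0.17,0,0]
    - [0.18,-0.17,0,0]

```text
time: 6.9
ee_pos: [0.4957, 0.2109, 0.0857]
tcp_rot: [-176.4, 0.0, 135.9]
wrist_force: [0.3, 0.8, -0.5]
opening: 0.0002
grasp_force: 0.0
```

Request:
servo_tool:
  moves:
    - [0.04,-0.03,0,0]
    - [0.07,-0.07,0,0]
    - [0.11,-0.1,0,0]
    - [0.15,-0.14,0,0]
    - [0.15,-0.14,0,0]

```text
time: 7.32
ee_pos: [0.4961, 0.2105, 0.0857]
tcp_rot: [-176.4, -0.1, 135.9]
wrist_force: [-6.6, 6.5, 2.4]
opening: -0.0003
grasp_force: 4.5
```

Contact, with 9.3 N on the rim. Next I'll work out the arc steps.

```bash
cat > arc.py <<'E'
import sys,numpy as np
# usage: x y total_deg nrows inward_mm [cx cy]
x,y,t,n,inn=map(float,sys.argv[1:6]);c=np.array([.605,.1065]) if len(sys.argv)<8 else np.array(list(map(float,sys.argv[6:8])))
v=np.array([x,y])-c;r=np.hypot(*v);p=np.arctan2(v[1],v[0]);rows=[]
for i in range(1,int(n)+1):
    a=np.radians(t*i/n);rr=r-inn/1000*i/n
    d=(np.array([np.cos(p+a),np.sin(p+a)])*rr-v)*100;rows.append([round(d[0],2),round(d[1],2),0,round(a,3)])
print(np.degrees(p).round(1),r.round(4),rows)
E
python3 arc.py .4961 .2105 8 6 0; python3 arc.py .4961 .2105 3 3 0 
```

```text
136.3 0.1506 [[np.float64(-0.24), np.float64(-0.26), 0, np.float64(0.023)], [np.float64(-0.47), np.float64(-0.52), 0, np.float64(0.047)], [np.float64(-0.7), np.float64(-0.78), 0, np.float64(0.07)], [np.float64(-0.92), np.float64(-1.06), 0, np.float64(0.093)], [np.float64(-1.13), np.float64(-1.33), 0, np.float64(0.116)], [np.float64(-1.34), np.float64(-1.62), 0, np.float64(0.14)]]
136.3 0.1506 [[np.float64(-0.18), np.float64(-0.19), 0, np.float64(0.017)], [np.float64(-0.36), np.float64(-0.39), 0, np.float64(0.035)], [np.float64(-0.53), np.float64(-0.58), 0, np.float64(0.052)]]
```

Request:
servo_tool:
  moves:
    - [-0.24,-0.26,0,0.023]
    - [-0.47,-0.52,0,0.047]
    - [-0.7,-0.78,0,0.07]
    - [-0.92,-1.06,0,0.093]
    - [-1.13,-1.33,0,0.116]
    - [-1.34,-1.62,0,0.14]

```text
time: 7.82
ee_pos: [0.4827, 0.1948, 0.0857]
tcp_rot: [-176.5, -0.1, 144.0]
wrist_force: [-5.6, 9.6, 0.5]
opening: -0.0
grasp_force: 5.3
```

```bash
cat > look.py <<'E'
from cut import *;import sys
o=get_obs();im=camera("top");cv2.imwrite(f"pics/t{o['time']:.1f}.png",im[:,:,::-1])
P,W=berries(im,near=np.array([240,170]));p,a,_=cutangle(W);print(len(P),p,a)
f=o["wrist_force"];c=np.array([.605,.1065]);v=o["ee_pos"][:2]-c;u=v/np.hypot(*v)
print("r",np.hypot(*v).round(4),"phi",np.degrees(np.arctan2(*v[::-1])).round(1),"N",f[:2]@u,"T",f[0]*-u[1]+f[1]*u[0],"fz",f[2],o["ee_pos"],o["tcp_rot"])
E
python3 look.py
```

```text
7 [0.60247638 0.10646175 0.06049524] [np.float64(-100.95252559178675)]
r 0.1508 phi 144.2 N 10.185260410915967 T -4.515595612526731 fz 0.49746971945422935 [0.48268708 0.19478942 0.08565352] [-1.76530870e+02 -1.49626075e-01  1.44038567e+02]
```

```bash
sed -i 's/rows.append.*/rows.append([round(float(d[0]),2),round(float(d[1]),2),0,round(float(a),3)])/' arc.py; python3 arc.py .4827 .1948 12 8 0.1
```

```text
144.2 0.1508 [[-0.23, -0.32, 0, 0.026], [-0.44, -0.65, 0, 0.052], [-0.65, -0.99, 0, 0.079], [-0.85, -1.33, 0, 0.105], [-1.04, -1.67, 0, 0.131], [-1.22, -2.03, 0, 0.157], [-1.4, -2.38, 0, 0.183], [-1.56, -2.74, 0, 0.209]]
```

Request:
servo_tool:
  moves:
    - [-0.23,-0.32,0,0.026]
    - [-0.44,-0.65,0,0.052]
    - [-0.65,-0.98,0,0.079]
    - [-0.85,-1.32,0,0.105]
    - [-1.05,-1.67,0,0.131]
    - [-1.23,-2.02,0,0.157]
    - [-1.41,-2.37,0,0.183]
    - [-1.57,-2.73,0,0.209]

```text
time: 8.53
ee_pos: [0.4665, 0.1672, 0.0856]
tcp_rot: [-176.5, -0.2, 156.0]
wrist_force: [-10.5, 7.9, 2.3]
opening: 0.0002
grasp_force: 5.6
```

```bash
python3 look.py; python3 arc.py .467 .1675 14 9 0
```

```text
7 [0.6027747  0.10636128 0.06032752] [np.float64(-88.84275838354779)]
r 0.1512 phi 156.3 N 12.807573362825238 T -3.0227077782491873 fz 2.3115246179156217 [0.46650715 0.16715571 0.08560636] [-1.76521621e+02 -1.67841297e-01  1.56022929e+02]
156.2 0.1509 [[-0.16, -0.38, 0, 0.027], [-0.31, -0.76, 0, 0.054], [-0.45, -1.14, 0, 0.081], [-0.58, -1.53, 0, 0.109], [-0.7, -1.92, 0, 0.136], [-0.81, -2.32, 0, 0.163], [-0.9, -2.72, 0, 0.19], [-0.99, -3.12, 0, 0.217], [-1.07, -3.52, 0, 0.244]]
```

```bash
python3 arc.py .4665 .1672 12 8 -0.9
```

```text
156.3 0.1512 [[-0.16, -0.36, 0, 0.026], [-0.32, -0.73, 0, 0.052], [-0.47, -1.09, 0, 0.079], [-0.6, -1.47, 0, 0.105], [-0.73, -1.84, 0, 0.131], [-0.84, -2.22, 0, 0.157], [-0.95, -2.61, 0, 0.183], [-1.05, -2.99, 0, 0.209]]
```

Request:
servo_tool:
  moves:
    - [-0.19,-0.35,0,0.026]
    - [-0.35,-0.72,0,0.052]
    - [-0.49,-1.09,0,0.079]
    - [-0.62,-1.46,0,0.105]
    - [-0.74,-1.84,0,0.131]
    - [-0.85,-2.22,0,0.157]
    - [-0.95,-2.61,0,0.183]
    - [-1.05,-2.99,0,0.209]

```text
time: 9.25
ee_pos: [0.4566, 0.1367, 0.0856]
tcp_rot: [-176.5, -0.1, 168.0]
wrist_force: [-4.2, 4.4, 1.0]
opening: -0.0001
grasp_force: 2.7
```

```bash
python3 look.py; python3 arc.py .456 .1373 14 9 -0.4
```

```text
6 [0.60259005 0.10602643 0.06050523] [np.float64(103.61603435757786), np.float64(-76.38396564242214)]
r 0.1515 phi 168.5 N 4.961563875900742 T -3.447716315123934 fz 0.9711363363591707 [0.45657911 0.13670523 0.08562922] [-1.76516701e+02 -7.10269529e-02  1.67971471e+02]
168.3 0.1522 [[-0.08, -0.4, 0, 0.027], [-0.15, -0.81, 0, 0.054], [-0.21, -1.22, 0, 0.081], [-0.26, -1.63, 0, 0.109], [-0.3, -2.04, 0, 0.136], [-0.33, -2.46, 0, 0.163], [-0.34, -2.87, 0, 0.19], [-0.35, -3.28, 0, 0.217], [-0.34, -3.7, 0, 0.244]]
```

```bash
python3 arc.py .4566 .1367 14 9 0.15
```

```text
168.5 0.1514 [[-0.07, -0.4, 0, 0.027], [-0.14, -0.81, 0, 0.054], [-0.19, -1.22, 0, 0.081], [-0.23, -1.63, 0, 0.109], [-0.26, -2.04, 0, 0.136], [-0.28, -2.45, 0, 0.163], [-0.29, -2.86, 0, 0.19], [-0.29, -3.27, 0, 0.217], [-0.27, -3.68, 0, 0.244]]
```

Request:
servo_tool:
  moves:
    - [-0.06,-0.4,0,0.027]
    - [-0.12,-0.81,0,0.054]
    - [-0.18,-1.22,0,0.081]
    - [-0.22,-1.63,0,0.109]
    - [-0.25,-2.04,0,0.136]
    - [-0.28,-2.45,0,0.163]
    - [-0.29,-2.86,0,0.19]
    - [-0.29,-3.27,0,0.217]
    - [-0.27,-3.68,0,0.244]

```text
time: 10.05
ee_pos: [0.4536, 0.0996, 0.0855]
tcp_rot: [-176.5, -0.1, -178.1]
wrist_force: [-7.1, 3.5, 3.7]
opening: 0.0001
grasp_force: 3.6
```

```bash
python3 look.py; python3 arc.py .4539 .0999 14 9 0
```

```text
4 [0.60259274 0.10630974 0.06069911] [np.float64(72.5982301383712), np.float64(117.5982301383712), np.float64(162.5982301383712), np.float64(-62.40176986162879)]
r 0.1516 phi -177.4 N 6.889340838865366 T -3.8006032448575424 fz 3.6935776433161576 [0.45357686 0.09957705 0.08551423] [-1.76512515e+02 -9.68591413e-02 -1.78062247e+02]
-177.5 0.1512 [[0.02, -0.41, 0, 0.027], [0.06, -0.82, 0, 0.054], [0.1, -1.23, 0, 0.081], [0.16, -1.63, 0, 0.109], [0.23, -2.04, 0, 0.136], [0.31, -2.44, 0, 0.163], [0.4, -2.84, 0, 0.19], [0.5, -3.24, 0, 0.217], [0.61, -3.64, 0, 0.244]]
```

Request:
servo_tool:
  moves:
    - [0.02,-0.41,0,0.027]
    - [0.06,-0.82,0,0.054]
    - [0.1,-1.23,0,0.081]
    - [0.16,-1.63,0,0.109]
    - [0.23,-2.04,0,0.136]
    - [0.31,-2.44,0,0.163]
    - [0.4,-2.84,0,0.19]
    - [0.5,-3.24,0,0.217]
    - [0.61,-3.64,0,0.244]

```text
time: 10.85
ee_pos: [0.4598, 0.0629, 0.0855]
tcp_rot: [-176.5, -0.1, -164.1]
wrist_force: [-4.7, 1.5, 0.8]
opening: 0.0003
grasp_force: 2.3
```

```bash
python3 look.py; python3 arc.py .4599 .0633 14 9 0
```

```text
3 [0.60239574 0.10591177 0.06052938] [np.float64(86.64124080660667), np.float64(131.64124080660667), np.float64(176.64124080660667), np.float64(-138.35875919339333), np.float64(-48.358759193393325)]
r 0.1516 phi -163.3 N 4.107043839905142 T -2.8350509231879957 fz 0.8141423576499586 [0.45979633 0.06293899 0.08548482] [-1.76510963e+02 -7.44861412e-02 -1.64093853e+02]
-163.4 0.1514 [[0.12, -0.39, 0, 0.027], [0.26, -0.78, 0, 0.054], [0.4, -1.17, 0, 0.081], [0.55, -1.55, 0, 0.109], [0.72, -1.92, 0, 0.136], [0.89, -2.3, 0, 0.163], [1.08, -2.66, 0, 0.19], [1.27, -3.03, 0, 0.217], [1.48, -3.38, 0, 0.244]]
```

Request:
servo_tool:
  moves:
    - [0.15,-0.38,0,0.027]
    - [0.29,-0.77,0,0.054]
    - [0.44,-1.15,0,0.081]
    - [0.59,-1.53,0,0.109]
    - [0.76,-1.9,0,0.136]
    - [0.94,-2.27,0,0.163]
    - [1.13,-2.63,0,0.19]
    - [1.33,-3.0,0,0.217]
    - [1.54,-3.34,0,0.244]

```text
time: 11.65
ee_pos: [0.4749, 0.0292, 0.0854]
tcp_rot: [-176.5, -0.1, -150.1]
wrist_force: [-7.4, -0.5, 2.9]
opening: -0.0
grasp_force: 3.7
```

```bash
python3 look.py; python3 arc.py .4752 .0295 14 9 0.2
```

```text
3 [0.60091196 0.10485961 0.06263912] [np.float64(144.00520033906218), np.float64(-170.99479966093782), np.float64(-125.99479966093782), np.float64(-80.99479966093782), np.float64(-35.994799660937815)]
r 0.1514 phi -149.3 N 6.653152756080081 T -3.3833000600386227 fz 2.9161955013399563 [0.47487845 0.02917593 0.08538776] [-1.76519596e+02 -1.17695750e-01 -1.50133557e+02]
-149.3 0.1509 [[0.22, -0.35, 0, 0.027], [0.44, -0.69, 0, 0.054], [0.67, -1.03, 0, 0.081], [0.92, -1.36, 0, 0.109], [1.17, -1.68, 0, 0.136], [1.43, -1.99, 0, 0.163], [1.7, -2.3, 0, 0.19], [1.98, -2.6, 0, 0.217], [2.26, -2.9, 0, 0.244]]
```

Request:
servo_tool:
  moves:
    - [0.22,-0.35,0,0.027]
    - [0.44,-0.69,0,0.054]
    - [0.67,-1.03,0,0.081]
    - [0.92,-1.36,0,0.109]
    - [1.17,-1.68,0,0.136]
    - [1.43,-1.99,0,0.163]
    - [1.7,-2.3,0,0.19]
    - [1.98,-2.6,0,0.217]
    - [2.26,-2.9,0,0.244]

```text
time: 12.45
ee_pos: [0.4978, 0.0001, 0.0854]
tcp_rot: [-176.5, -0.1, -136.2]
wrist_force: [-5.2, -1.1, 0.8]
opening: -0.0003
grasp_force: 2.2
```

```bash
python3 look.py; python3 arc.py .4977 .0005 14 9 0.3
```

```text
4 [0.6033472  0.10558054 0.06024455] [np.float64(-21.342634890064943), np.float64(-156.34263489006491), np.float64(-111.34263489006491), np.float64(-66.34263489006491)]
r 0.151 phi -135.2 N 4.440313813731352 T -2.890725065595377 fz 0.8415234213595528 [4.97781852e-01 1.26036270e-04 8.53644595e-02] [-1.76527730e+02 -8.35795148e-02 -1.36161460e+02]
-135.3 0.1508 [[0.29, -0.28, 0, 0.027], [0.6, -0.56, 0, 0.054], [0.9, -0.83, 0, 0.081], [1.22, -1.09, 0, 0.109], [1.54, -1.34, 0, 0.136], [1.87, -1.58, 0, 0.163], [2.21, -1.82, 0, 0.19], [2.55, -2.04, 0, 0.217], [2.9, -2.26, 0, 0.244]]
```

Request:
servo_tool:
  moves:
    - [0.32,-0.26,0,0.027]
    - [0.62,-0.53,0,0.054]
    - [0.93,-0.8,0,0.081]
    - [1.25,-1.06,0,0.109]
    - [1.57,-1.31,0,0.136]
    - [1.9,-1.55,0,0.163]
    - [2.24,-1.78,0,0.19]
    - [2.58,-2.0,0,0.217]
    - [2.92,-2.22,0,0.244]

```text
time: 13.25
ee_pos: [0.527, -0.0223, 0.0853]
tcp_rot: [-176.5, -0.1, -122.2]
wrist_force: [-5.6, -1.7, 1.2]
opening: 0.0002
grasp_force: 2.3
```

```bash
python3 look.py; python3 arc.py .5268 -.0224 7 5 0.2
```

```text
4 [0.60344046 0.10526276 0.06049875] [np.float64(-7.779943915414066), np.float64(-142.77994391541404), np.float64(-97.77994391541404), np.float64(-52.77994391541404)]
r 0.1506 phi -121.2 N 4.37277643599682 T -3.9336711185906665 fz 1.1590210773191427 [ 0.52702298 -0.02230031  0.08530404] [-1.76544144e+02 -8.63478572e-02 -1.22198373e+02]
-121.2 0.1508 [[0.32, -0.18, 0, 0.024], [0.64, -0.36, 0, 0.049], [0.97, -0.53, 0, 0.073], [1.3, -0.69, 0, 0.098], [1.64, -0.84, 0, 0.122]]
```

Request:
servo_tool:
  moves:
    - [0.34,-0.14,0,0.024]
    - [0.67,-0.32,0,0.049]
    - [1.0,-0.49,0,0.073]
    - [1.33,-0.65,0,0.098]
    - [1.67,-0.8,0,0.122]
    - [1.84,-0.87,0,0.134]
    - [1.84,-0.87,0,0.134]

```text
time: 13.88
ee_pos: [0.5457, -0.0316, 0.0853]
tcp_rot: [-176.5, -0.1, -114.6]
wrist_force: [-3.3, -5.7, 0.7]
opening: -0.0001
grasp_force: 3.4
```

```bash
python3 look.py
```

```text
4 [0.60399141 0.10621147 0.0600028 ] [np.float64(0.7300210358916104), np.float64(-134.26997896410842), np.float64(-89.26997896410836), np.float64(-44.26997896410836)]
r 0.1502 phi -113.2 N 6.5770948247640355 T -0.7728947721018264 fz 0.714364001998275 [ 0.54574639 -0.03156851  0.08534405] [-1.76508422e+02 -1.16318098e-01 -1.14590225e+02]
```

Request:
servo_tool:
  moves:
    - [-0.4,-0.9,0,0]
    - [-1.2,-2.7,0,0]
    - [-2.3,-5.2,1,0]
    - [-3.5,-7,4,0.12]
    - [-5,-9,7,0.24]
    - [-7,-11,10,0.36]
    - [-9,-12,13,0.48]
    - [-9.5,-12,16,0.6]
    - [-9.5,-12,19,0.72]
    - [-9.5,-12,21,0.84]
    - [-9.5,-12,21,0.96]
    - [-9.5,-12,21,1.08]
    - [-9.5,-12,21,1.2]
    - [-9.5,-12,21,1.32]
    - [-9.5,-12,21,1.44]
    - [-9.5,-12,21,1.56]

```text
time: 15.27
ee_pos: [0.4513, -0.1507, 0.2958]
tcp_rot: [-176.4, 0.0, -24.9]
wrist_force: [-0.9, -0.3, -0.0]
opening: -0.0001
grasp_force: 0.0
```

```bash
python3 look.py; python3 - <<'E'
from h import *
import glob
n=sorted(glob.glob("pics/t*.png"),key=lambda s:float(s[6:-4]) if s[6].isdigit() else -1)[-1];print(n)
im=cv2.imread(n)[:,:,::-1].copy();H=hsv(im)
c=blob((H[...,1]<60)&(H[...,2]>150),(200,174))
print(circ(onz("top",c[:,0,:],.1)),get_obs()["q"])
E
```

```text
7 [0.60387717 0.10584293 0.06023262] [np.float64(0.5236620025859224)]
r 0.2997 phi -120.9 N 0.6924001340587115 T -0.6480439598058139 fz -0.02413613736222775 [ 0.45128764 -0.15072396  0.29584435] [-1.76441456e+02  1.62990992e-02 -2.48607090e+01]
pics/t15.3.png
(array([0.60168495, 0.10928018, 0.13895293]), np.float64(0.0006978903935507571)) [ -20.58998367   -3.46546146    8.75127629  102.01108448    3.54947805
 -176.22767151]
```

The cut now faces 0.5° and the plate has been let go. On the way to the dome I'll lean on joint 6's other limit, so that the tool's 3.6° tilt is taken out.

Request:
servo_tool:
  moves:
    - [0,-3,0,0.1]
    - [0,-6,0,0.1]
    - [0,-9,0,0.1]
    - [0,-12,0,0.1]
    - [0,-14,0,0.1]
    - [0,-14,0,0.1]
    - [0,-14,0,0.1]
    - [0,-14,0,0.1]
    - [0,-14,0,0.1]

```text
time: 16.07
ee_pos: [0.4896, -0.1975, 0.2956]
tcp_rot: [-178.2, 0.1, -23.0]
wrist_force: [-0.5, 0.2, 0.6]
opening: -0.0002
grasp_force: 0.0
```

```bash
python3 -c "
from workcell import *
print(get_obs()['q'])"
```

```text
[ -22.92819506    4.01846368   16.30596243  102.39781698    1.77105158
 -179.93965971]
```

Request:
servo_tool:
  moves:
    - [0,-3,0,0.1]
    - [0,-6,0,0.1]
    - [0,-9,0,0.1]
    - [0,-12,0,0.1]
    - [0,-14,0,0.1]
    - [0,-14,0,0.1]
    - [0,-14,0,0.1]

```text
time: 16.65
ee_pos: [0.5332, -0.2052, 0.2954]
tcp_rot: [180.0, 0.2, -21.1]
wrist_force: [-0.7, 0.2, -1.0]
opening: 0.0
grasp_force: 0.0
```

```bash
python3 -c "
from workcell import *
o=get_obs();print(o['q'],o['tcp_rot'],o['ee_pos'])"
```

```text
[-2.10435687e+01  1.02979158e+01  2.32401266e+01  1.03117495e+02
 -3.49682717e-03 -1.79941499e+02] [ 1.79996324e+02  1.75280473e-01 -2.11020698e+01] [ 0.53321277 -0.20516519  0.29541247]
```

Request:
servo_tool:
  moves:
    - [0,0,0,-0.12]
    - [-1,-2,0,-0.24]
    - [-3,-5,0,-0.36]
    - [-5,-8,0,-0.48]
    - [-6.7,-10.6,0,-0.6]
    - [-6.7,-10.6,0,-0.72]
    - [-6.7,-10.6,0,-0.84]
    - [-6.7,-10.6,0,-0.96]
    - [-6.7,-10.6,0,-1.08]
    - [-6.7,-10.6,0,-1.2]
    - [-6.7,-10.6,0,-1.32]
    - [-6.7,-10.6,0,-1.44]
    - [-6.7,-10.6,0,-1.57]
    - [-6.7,-10.6,0,-1.57]
    - [-6.7,-10.6,0,-1.57]
  claw: 0

```text
time: 17.9
ee_pos: [0.4658, -0.3108, 0.2956]
tcp_rot: [180.0, 0.2, -110.8]
wrist_force: [-0.7, 0.8, -0.6]
opening: 0.0854
grasp_force: 0.0
```

```bash
python3 - <<'E'
from h import *
import pickle
o=get_obs();im=camera("wrist");cv2.imwrite("pics/w1.png",im[:,:,::-1]);pickle.dump(o,open("w1.pkl","wb"));print(o["ee_pos"],o["tcp_rot"])
E
```

```text
[ 0.46578894 -0.31080605  0.2956442 ] [ 1.79990444e+02  1.62926091e-01 -1.10841151e+02]
```

View pics/w1.png

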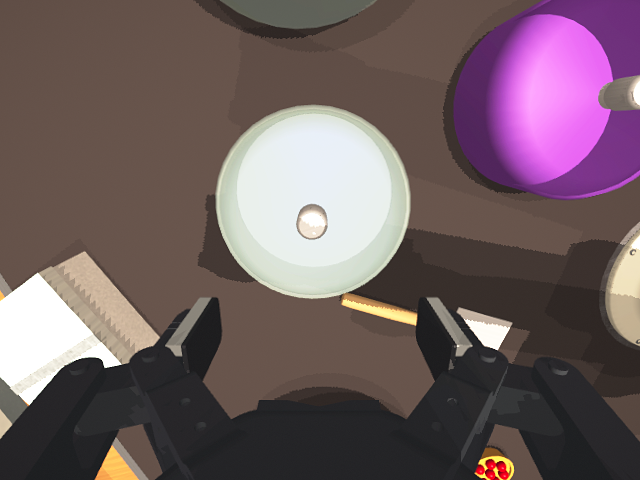

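The wrist view shows the dome as a circle about (313,201) of radius 97 px. The knob spans x 297–327 and y 204–240, with its top's centre at about (312,224).

```bash
python3 - <<'E'
from h import *
import pickle
o=pickle.load(open("w1.pkl","rb"));im=cv2.imread("pics/w1.png")[:,:,::-1].copy();H=hsv(im)
for y in (212,222,232): print(y,[tuple(map(int,im[y,x])) for x in range(290,336,3)])
m=(im[...,1].astype(int)-im[...,0]>=-2)&(H[...,2]>90);m[:100]=0;m[:,430:]=0;m[300:]=0;m[:,:205]=0
c=cv2.convexHull(blob(m,(312,160)))[:,0,:];e=cv2.fitEllipse(c);print(e)
for z in(0,.05,.07,.09):print(z,circ(onz("wrist",c,z,o)))
k=[(312,224)]
print("knob .153",onz("wrist",k,.153,o));
for q in((414.2,218.7),(414,219.5)):
    A=rays("wrist",k,o);B=rays("top",[q]);print(tri((A[0],A[1][0]),(B[0],B[1][0])))
E
```

```text
212 [(234, 240, 241), (234, 240, 241), (234, 241, 241), (135, 126, 118), (169, 155, 140), (224, 206, 189), (242, 229, 213), (249, 238, 224), (248, 237, 224), (234, 221, 200), (201, 182, 165), (157, 143, 129), (241, 248, 251), (234, 240, 242), (234, 240, 242), (234, 241, 241)]
222 [(234, 240, 241), (234, 240, 241), (187, 186, 180), (221, 198, 182), (243, 229, 216), (249, 243, 228), (253, 250, 240), (255, 255, 255), (255, 255, 255), (255, 255, 255), (255, 255, 255), (255, 255, 255), (204, 186, 170), (234, 241, 241), (234, 240, 241), (234, 240, 241)]
232 [(234, 240, 240), (234, 240, 240), (236, 242, 242), (142, 127, 113), (246, 232, 216), (244, 232, 220), (243, 231, 214), (242, 230, 215), (255, 255, 255), (241, 230, 214), (243, 230, 215), (142, 130, 117), (238, 245, 246), (234, 240, 241), (234, 240, 241), (234, 240, 240)]
((312.6380310058594, 201.33914184570312), (193.29856872558594, 194.57806396484375), 104.55289459228516)
0 (array([ 0.48063944, -0.2934781 ,  0.12963806]), np.float64(0.000589392532961379))
0.05 (array([ 0.47587624, -0.30356103,  0.11485489]), np.float64(0.0005221766521076504))
0.07 (array([ 0.47397095, -0.30759426,  0.10894159]), np.float64(0.0004952907254226925))
0.09 (array([ 0.47206565, -0.31162752,  0.10302829]), np.float64(0.00046840504145156893))
knob .153 [[ 0.47126063 -0.31226715  0.153     ]]
(array([ 0.47170804, -0.31202816,  0.15252275]), [np.float64(0.0004055714622157334), np.float64(0.0004055714622157616)])
(array([ 0.47115318, -0.31168014,  0.15003178]), [np.float64(0.00045786003153686333), np.float64(0.0004578600315369847)])
```

Request:
servo_tool:
  moves:
    - [0.57,-0.12,-3,0]
    - [0.57,-0.12,-6,0]
    - [0.57,-0.12,-9,0]
    - [0.57,-0.12,-12,0]
    - [0.57,-0.12,-14,0]
    - [0.57,-0.12,-15.5,0]
    - [0.57,-0.12,-16.5,0]
    - [0.57,-0.12,-17.4,0]
    - [0.57,-0.12,-17.4,0]
    - [0.57,-0.12,-17.4,0]

```text
time: 18.78
ee_pos: [0.4717, -0.3119, 0.122]
tcp_rot: [-180.0, 0.2, -111.0]
wrist_force: [0.0, 0.4, 0.3]
opening: 0.0854
grasp_force: 0.0
```

Request:
servo_tool:
  moves:
    - [0,0,0,0]
    - [0,0,0,0]
    - [0,0,0,0]
    - [0,0,0,0]
    - [0,0,0,0]
    - [0,0,0,0]
    - [0,0,0,0]
    - [0,0,0,0]
    - [0,0,0,0]
    - [0,0,0,0]
  claw: 1
  force: 45

```text
time: 19.62
ee_pos: [0.4719, -0.312, 0.1221]
tcp_rot: [-180.0, 0.1, -111.0]
wrist_force: [1.5, -0.2, 4.9]
opening: 0.0267
grasp_force: 44.6
```

Request:
servo_tool:
  moves:
    - [0,0,0.1,0]
    - [0,0,0.3,0]
    - [0,0,0.8,0]
    - [0,0,2,0]
    - [0,0,4,0]
    - [0,0,6.5,0]
    - [0,0,9,0]
    - [0,0,11.5,0]
    - [0,0,14,0]
    - [0,0,16.5,0]
    - [0,0,19,0]
    - [0,0,21,0]
    - [0,0,21,0]
    - [0,0,21,0]

```text
time: 20.78
ee_pos: [0.4719, -0.3121, 0.3323]
tcp_rot: [-179.9, 0.1, -111.0]
wrist_force: [1.1, -0.6, -5.5]
opening: 0.0267
grasp_force: 45.1
```

```bash
python3 - <<'E'
from h import *
from cut import *
im=camera("top");cv2.imwrite("pics/t2.png",im[:,:,::-1]);s=camera("scene");cv2.imwrite("pics/s2.png",s[:,:,::-1])
P,W=berries(im,near=np.array([240,170]));print("cut",cutangle(W)[:2])
def fromw(n,X):
    c=get_calibration(n);K=np.array([[c["fx"],0,c["cx"]],[0,c["fy"],c["cy"]],[0,0,1]])
    return cv2.projectPoints(np.float64(X),c["rvec"],c["tvec"],K,np.array([c["k1"],0,0,0.]))[0][:,0]
# radial profiles: subpixel outer edge and recess step
for n,img in(("top",im),("scene",s)):
    g=cv2.cvtColor(img,cv2.COLOR_RGB2GRAY).astype(np.float32)
    for lo,hi,z,nm in((.127,.155,.101,"outer"),(.100,.122,.106,"recess")):
        pts=[]
        for t in np.radians(np.arange(0,360,3)):
            r=np.arange(lo,hi,.0004);X=np.c_[.603+r*np.cos(t),.108+r*np.sin(t),np.full_like(r,z)]
            px=fromw(n,X).astype(np.float32);v=cv2.remap(g,px[:,:1],px[:,1:],cv2.INTER_LINEAR)[:,0]
            if nm=="outer": i=np.argmin(np.gradient(v));ok=np.gradient(v)[i]<-2
            else: v=v-cv2.GaussianBlur(v[:,None],(1,41),8)[:,0];i=np.argmin(v[4:-4])+4;ok=v[i]<-5
            if ok: pts.append(X[i])
        pts=np.array(pts)
        if len(pts)>12: print(n,nm,len(pts),circ(pts))
        else: print(n,nm,len(pts))
cv2.imwrite("pics/both.png",np.hstack([cv2.resize(im[100:250,170:320],(400,400),interpolation=cv2.INTER_CUBIC),cv2.resize(s[150:270,300:420],(400,400),interpolation=cv2.INTER_CUBIC)])[:,:,::-1])
E
```

```text
cut (array([0.60385639, 0.10586121, 0.06024498]), [np.float64(0.4667527377801832)])
top outer 120 (array([0.60095131, 0.10879147, 0.1402213 ]), np.float64(0.000916019110184678))
top recess 67 (array([0.59857604, 0.10832931, 0.11092509]), np.float64(0.0006231829137668424))
scene outer 63 (array([0.60173076, 0.11036202, 0.14336443]), np.float64(0.005671544843663723))
scene recess 19 (array([0.60050343, 0.11245567, 0.10886698]), np.float64(0.004070128753016776))
```

View pics/both.png

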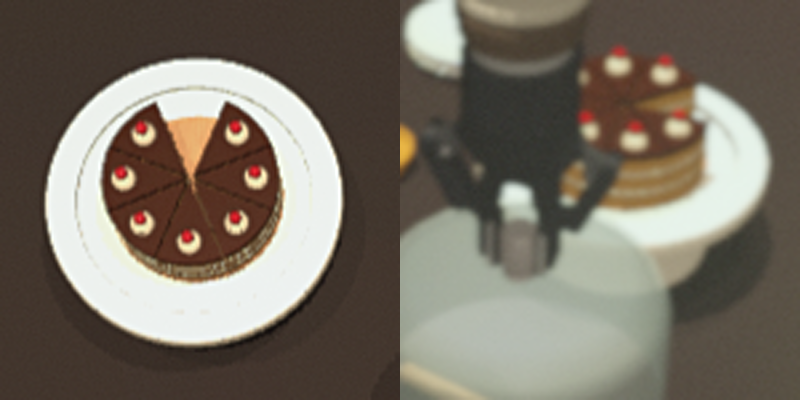

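The left crop shows the cut facing straight up, which is +x, with the recess line visible. The right crop shows the dome hanging level from the gripper. The recess centre is about (0.5995, 0.1083), so I'll carry the dome there.

Request:
servo_tool:
  moves:
    - [0.2,0.6,0.4,0]
    - [0.6,1.9,0.8,0]
    - [1.2,3.9,1,0]
    - [2,6.5,1,0]
    - [2.8,9.3,1,0]
    - [3.7,12.1,1,0]
    - [4.5,14.9,1,0]
    - [5.4,17.7,1,0]
    - [6.2,20.5,1,0]
    - [7.1,23.3,1,0]
    - [7.9,26.1,1,0]
    - [8.8,28.9,1,0]
    - [9.6,31.7,1,0]
    - [10.4,34.4,1,0]
    - [11.2,36.8,1,0]
    - [11.8,38.9,1,0]
    - [12.3,40.5,1,0]
    - [12.6,41.5,1,0]
    - [12.75,42.03,1,0]
    - [12.75,42.03,1,0]

```text
time: 22.55
ee_pos: [0.5989, 0.1097, 0.3412]
tcp_rot: [179.9, 0.1, -110.9]
wrist_force: [-0.7, -1.1, -4.4]
opening: 0.0272
grasp_force: 45.1
```

```bash
python3 - <<'E'
from h import *
o=get_obs();print(o["ee_pos"],o["q"])
im=camera("top");s=camera("scene");w=camera("wrist");a=np.hstack([cv2.resize(i,(400,300),interpolation=cv2.INTER_AREA) for i in(w,s)]);b=np.hstack([cv2.resize(im[80:260,130:370],(400,300)),cv2.resize(s[100:280,270:510],(400,300))])
cv2.imwrite("pics/hov.png",np.vstack([a,b])[:,:,::-1]);cv2.imwrite("pics/hovtop.png",im[:,:,::-1])
E
```

```text
[0.59894561 0.1096928  0.34123662] [ 10.30704669  18.59229268  38.71257527 110.08759001   0.15226887
 -58.75972611]
```

View pics/hov.png

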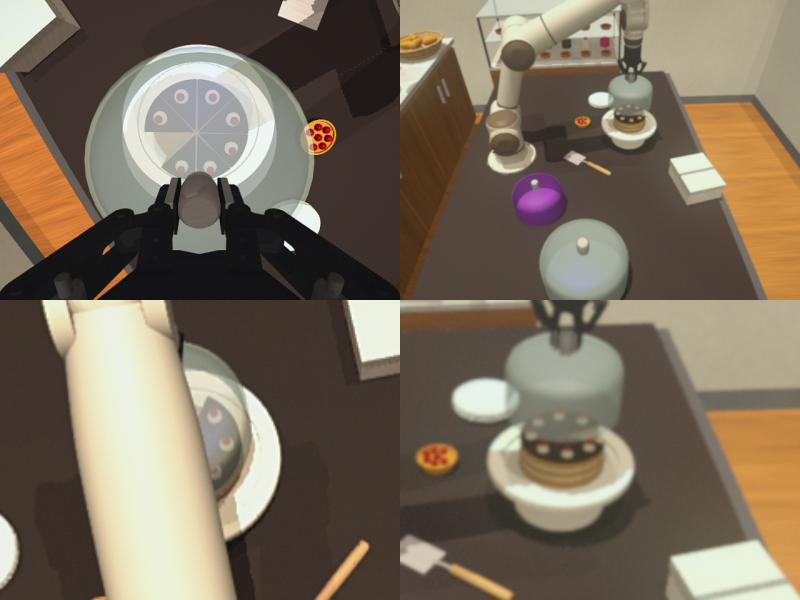

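The hover view shows the dome level above the cake. In the wrist camera the plate and its recess line can be seen through the glass, so I'll measure the recess from there too.

```bash
cat > rec.py <<'E'
from h import *
def fromw(o,X):
    c,R,C=pose("wrist",o);K=np.array([[c["fx"],0,c["cx"]],[0,c["fy"],c["cy"]],[0,0,1]])
    return cv2.projectPoints((np.float64(X)-C)@R,np.zeros(3),np.zeros(3),K,np.array([c["k1"],0,0,0.]))[0][:,0].astype(np.float32)
o=get_obs();im=camera("wrist");cv2.imwrite("pics/wr.png",im[:,:,::-1]);g=cv2.cvtColor(im,cv2.COLOR_RGB2GRAY).astype(np.float32)
print(o["ee_pos"])
for lo,hi,z,nm in((.128,.152,.104,"outer"),(.100,.122,.106,"recess"),(.095,.115,o["ee_pos"][2]-.122,"domefoot")):
    c0=(.600,.108);pts=[]
    for it in range(2):
        pts=[]
        for t in np.radians(np.arange(0,360,3)):
            r=np.arange(lo,hi,.0003);X=np.c_[c0[0]+r*np.cos(t),c0[1]+r*np.sin(t),np.full_like(r,z)]
            px=fromw(o,X)
            if px.min()<1 or px[:,0].max()>638 or px[:,1].max()>280: continue
            v=cv2.remap(g,px[:,:1],px[:,1:],cv2.INTER_LINEAR)[:,0]
            if nm=="recess": v=v-cv2.GaussianBlur(v[:,None],(1,41),8)[:,0];i=np.argmin(v[5:-5])+5;ok=v[i]<-3
            else: d=cv2.GaussianBlur(np.gradient(v)[:,None],(1,5),1.2)[:,0];i=np.argmin(d);ok=d[i]<-1.5
            if ok: pts.append([*X[i],np.degrees(t)])
        pts=np.array(pts);p,s=circ(pts);c0=p[:2]
    res=np.hypot(*(pts[:,:2]-p[:2]).T)-p[2];k=abs(res)<.0015;p,s=circ(pts[k])
    print(nm,len(pts),k.sum(),p.round(4),s.round(5),"angles",pts[k,3].min(),pts[k,3].max())
E
python3 rec.py
```

```text
[0.59884838 0.10778115 0.3418295 ]
outer 87 67 [0.601  0.1089 0.1396] 0.00037 angles 0.0 357.0
recess 95 54 [0.6001 0.1065 0.1108] 0.00072 angles 0.0 357.0
domefoot 75 68 [0.599  0.1084 0.1008] 0.00032 angles 0.0 357.0
```

View pics/wr.png

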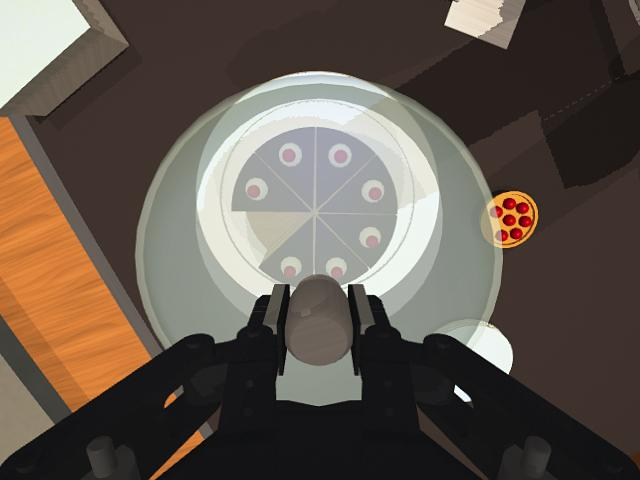

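Request:
servo_tool:
  moves:
    - [0.12,0.02,-0.2,0]
    - [0.12,0.02,-0.8,0]
    - [0.12,0.02,-1.8,0]
    - [0.12,0.02,-3,0]
    - [0.12,0.02,-4.2,0]
    - [0.12,0.02,-5.4,0]
    - [0.12,0.02,-6.6,0]
    - [0.12,0.02,-7.7,0]
    - [0.12,0.02,-8.7,0]
    - [0.12,0.02,-9.5,0]
    - [0.12,0.02,-10,0]
    - [0.12,0.02,-10.3,0]
    - [0.12,0.02,-10.5,0]
    - [0.12,0.02,-10.5,0]
    - [0.12,0.02,-10.5,0]

```text
time: 24.0
ee_pos: [0.6004, 0.1087, 0.237]
tcp_rot: [-180.0, 0.2, -111.0]
wrist_force: [0.4, -0.4, -4.8]
opening: 0.0266
grasp_force: 45.0
```

```bash
python3 rec.py; python3 - <<'E'
from h import *
s=camera("scene");w=cv2.imread("pics/wr.png")[:,:,::-1]
cv2.imwrite("pics/low.png",np.hstack([cv2.resize(w,(440,330)),cv2.resize(s[130:250,310:430],(330,330),interpolation=cv2.INTER_CUBIC)])[:,:,::-1])
E
```

```text
[0.6003973  0.10867323 0.23700948]
outer 73 64 [0.6008 0.1088 0.1395] 0.0002 angles 141.0 357.0
recess 77 47 [0.6011 0.1078 0.1096] 0.00026 angles 0.0 357.0
domefoot 75 70 [0.6007 0.1096 0.1011] 0.00026 angles 0.0 357.0
```

View pics/low.png

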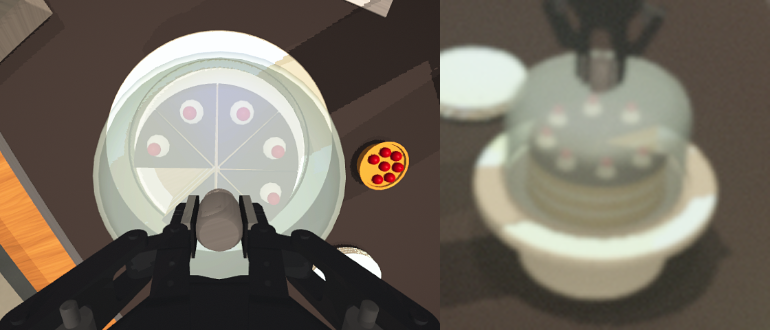

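The dome is concentric with the plate to about 1 mm. I'll lower it slowly.

Request:
servo_tool:
  moves:
    - [0.02,-0.05,-0.2,0]
    - [0.02,-0.05,-0.4,0]
    - [0.02,-0.05,-0.6,0]
    - [0.02,-0.05,-0.8,0]
    - [0.02,-0.05,-0.95,0]
    - [0.02,-0.05,-1.05,0]
    - [0.02,-0.05,-1.12,0]
    - [0.02,-0.05,-1.18,0]
    - [0.02,-0.05,-1.24,0]
    - [0.02,-0.05,-1.3,0]
    - [0.02,-0.05,-1.3,0]

```text
time: 25.02
ee_pos: [0.6005, 0.1081, 0.2235]
tcp_rot: [180.0, 0.2, -111.0]
wrist_force: [-0.4, -0.1, -5.0]
opening: 0.0264
grasp_force: 45.0
```

Request:
servo_tool:
  moves:
    - [0,0,-0.04,0]
    - [0,0,-0.08,0]
    - [0,0,-0.12,0]
    - [0,0,-0.12,0]
    - [0,0,-0.12,0]

```text
time: 25.43
ee_pos: [0.6007, 0.1079, 0.2231]
tcp_rot: [-179.9, 0.2, -111.0]
wrist_force: [-0.3, -2.9, 2.5]
opening: 0.0267
grasp_force: 45.8
```

Request:
servo_tool:
  moves:
    - [0,0,0.02,0]
    - [0,0,0.02,0]
    - [0,0,0.02,0]
    - [0,0,0.02,0]
    - [0,0,0.02,0]
    - [0,0,0.02,0]
    - [0,0,0.02,0]
    - [0,0,0.02,0]
  claw: 0.3

```text
time: 26.1
ee_pos: [0.6005, 0.1082, 0.2226]
tcp_rot: [180.0, 0.2, -111.0]
wrist_force: [-0.1, 0.1, -0.5]
opening: 0.0598
grasp_force: 0.0
```

Request:
servo_tool:
  moves:
    - [0,0,0.3,0]
    - [0,0,1,0]
    - [0,0,2.5,0]
    - [0,0,4.5,0]
    - [0,0,7,0]
    - [0,0,9.5,0]
    - [0,0,12,0]
    - [-2,-3,14,0]
    - [-4,-7,14,0]
    - [-7,-11,14,0]
    - [-10,-15,14,0]
    - [-13,-19,14,0]
    - [-15,-23,14,0]
    - [-16,-27,14,0]
    - [-16,-30,14,0]
    - [-16,-30,14,0]

```text
time: 27.43
ee_pos: [0.4388, -0.1953, 0.3638]
tcp_rot: [-179.9, 0.1, -111.2]
wrist_force: [-0.4, 0.1, -0.6]
opening: 0.0596
grasp_force: 0.0
```

```bash
python3 - <<'E'
from cut import *
o=get_obs();print(o["ee_pos"],o["wrist_force"])
im=camera("top");s=camera("scene");h=hsv(im)
cv2.imwrite("pics/fin.png",np.hstack([cv2.resize(im[90:260,160:330],(400,400),interpolation=cv2.INTER_CUBIC),cv2.resize(s[130:250,305:425],(400,400),interpolation=cv2.INTER_CUBIC)])[:,:,::-1])
m=((h[...,0]<8)|(h[...,0]>165))&(h[...,1]>45);m&=h[...,2]>110
k,l,st,c=cv2.connectedComponentsWithStats(m.astype(np.uint8))
P=np.array([c[i] for i in range(1,k) if 6<=st[i,4]<60 and np.hypot(*(c[i]-[240,170]))<40]);print(P.round(1).tolist())
if len(P)>4: print(cutangle(onz("top",P,.176)))
E
```

```text
[ 0.43875436 -0.19525198  0.36375536] [-0.41589384  0.08177887 -0.64941647]
[[222.3, 147.8], [258.0, 147.3], [214.9, 164.7], [265.0, 163.7]]
```

View pics/fin.png

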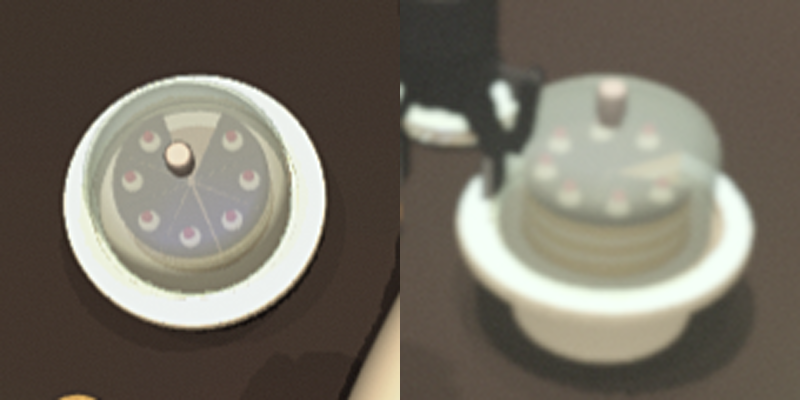

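The last picture shows the dome concentric inside the plate's margin, with its knob at about (180,155) in the left crop. The berry pairs lie symmetric about the cut, which faces +x, and the gripper is clear.

```bash
python3 - <<'E'
from cut import *
print(cutangle(onz("top",np.array([[222.3,147.8],[258,147.3],[214.9,164.7],[265,163.7]]),.176))[:2])
print(job_done())
E
```

```text
(array([0.60292728, 0.10558691, 0.06010191]), [np.float64(0.6812912870561263), np.float64(135.68129128705613), np.float64(-179.31870871294387), np.float64(-134.31870871294387)])
the job is handed in; nothing more can be done
None
```

The job is handed in: the cut faces the customers to within about 1° as measured, the dome appears seated in the plate's recess, the highest push force I read was about 13 N (limit 15 N), and it took about 27.5 s of the 72 s.

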